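# Turn a square mould over and rinse it mouth-down

## Task

Rinse the square fluted mould: turn it over, set it gently mouth-down into the square well of the push-down rinser so that its rim lies flat on the grid, and let go. Then push the mould straight down on the sprung grid as far as it goes, and let it spring back up. Leave the mould sitting mouth-down in the well, and leave the other kitchen things where they are.

Things in the scene. Friction and masses are not known exactly. Their poses are not given: they have to be found in the camera images.
- mould: deep square fluted aluminium mould, open at one end: 60 x 60 mm outside, 50 mm high, walls and base 3 mm thick, about 0.12 kg. It starts mouth-up on the counter. Its flat sides let it stand stably on any side. Origin: centre of the outer face of its closed base; z points from the base to the mouth, x and y are square to the sides
- mould_mouth (a point): centre of the mould's mouth, in the plane of its rim, 50 mm from the base along the mould's z
- rinser: push-down rinser, fixed on the counter: steel housing 130 mm (its x) by 114 mm (its y), 32 mm high, with a square well 66 x 66 mm in the middle of its top, sides along its x and y. A dark sprung grid forms the floor of the well, 8 mm below the top of the housing; a nozzle 12 mm wide stands 8 mm above the grid's middle. Origin: centre of its underside; z up
- rinser_seat (a point): centre of the upper face of the grid at rest, 24 mm above the counter (fixed to the housing)
- rinser_grid (a joint): how far the grid is pushed down, in m: 0 at rest, 0.008 fully down; moves at about 6 N, fully down at about 10 N, springs back by itself
- tartlet: round shallow fluted aluminium tartlet mould, 76 mm wide at the rim, 22 mm high; bystander. Origin: centre of its underside
- ramekin: round glass ramekin, 80 mm wide, 42 mm high; bystander. Origin: centre of its underside
- blue_lid: round plastic lid with a small knob, 108 mm wide, 22 mm high; bystander. Origin: centre of its underside
- spatula: wooden spatula, 280 mm long, lying along its x; bystander
- mixing_bowl: stainless steel mixing bowl, 210 mm wide, 95 mm high; bystander. Origin: centre of its underside
- salt_jar: glass jar with a steel cap, 56 mm wide, 100 mm high; bystander. Origin: centre of its underside
Mind the look-alikes: they are no part of the job. Leave any yellow look-alike of the mould alone.

How it is judged:
On the way, in this order (a step that is already met when the one before it is completed fails the run):
1. the mould sits mouth-down in the well, rim on the grid, released, grid not pushed down (horizontal distance between mould_mouth and rinser_seat below 0.006 m and angle between mould's own z axis and vertical above 3.07 rad and z of mould_mouth in the frame of rinser_seat below 0.003 m and value of joint rinser_grid below 0.002 m and contact force between the fingers and mould below 0.3 N), for 0.1 s.
2. the mould, mouth-down in the well, is pushed down with the grid (horizontal distance between mould_mouth and rinser_seat below 0.006 m and angle between mould's own z axis and vertical above 3.07 rad and value of joint rinser_grid above 0.006 m), for 0.05 s.
At the end, for the whole second after the job is handed in: The mould rests released and still, mouth-down in the rinser's well: mouth centre within 6 mm of the well's centre, within about 4 degrees of level, rim within 3 mm of the resting grid, and the grid back up (less than 2 mm down) after having been pushed more than 6 of its 8 mm (all of step 1 and linear speed of mould below 0.02 m/s); the robot touches nothing.
It fails at once if another kitchen thing is moved more than 30 mm (distance of any of tartlet, ramekin, blue_lid, spatula, mixing_bowl, salt_jar from where it was at the start of the episode above 0.03 m).
It fails at once if the mould is banged onto the rinser (more than 60 N) (contact force between mould and rinser above 60 N).
It also fails if it takes over 64 s, if anything falls off the work surface, if the arm or the gripper's body presses on something with over 40 N, if the wrist force passes 120 N, or if a joint passes its speed limit or range.

## Robot

A 6-joint arm with a two-finger parallel gripper is mounted at the origin on the work surface. World frame = base frame: x ahead of the robot, y to its left, z up, the work surface at z = 0. Lengths are in m, angles in rad, forces in N, time in s.
With the tool pointing down it reaches from about 0.425 to 0.95 m from the base axis. Payload 3.5 kg.
Tool frame: the origin (TCP) lies between the finger pads; the fingertips stand 25 mm ahead of it and the grasp point (between the pads) lies 6 mm ahead of it (ctrl.finger_overhang is the distance from the TCP to the fingertips, in m); x points along the fingers, y is the direction in which the jaws open and shut, and the axes are right-handed (so a half turn about x gives the same grasp; the last joint's range is limited). The gripper opens to 85 mm and grips with 20 to 120 N. Pads are 22 mm wide; open, the fingers measure 114 mm over their backs; the gripper's body (76 mm by 85 mm) begins 54 mm behind the grasp point. The pads swing forward as they close: fully open they stand 13 mm farther back than shut.
Start: joints at [1.057, 0.286, 1.577, -0, 1.279, -0.15], TCP at [0.24, 0.631, 0.256] pointing down, gripper open.
Joint ranges: [-2.77, 2.77], [-0.9, 2.22], [0.21, 2.48], [-1.53, 4.67], [0.24, 2.81], [-2.84, 2.84]. Speed limits (rad/s): [2.79, 2.79, 3.14, 3.14, 3.14, 3.14].

## Interface

Orientations are given as a unit quaternion [x, y, z, w].
In Python, from plant import ctrl gives the robot as it stands.
- The arm moves only by the tool play_rows, never from a script. Its argument "targets" is a list of rows, each an object with "delta_pos": the shift along the world's x, y, z normalised to -1 to 1, where 1 is 1000 mm, a list of three; "delta_rot": the turn, a rotation vector about the world's x, y, z normalised to -1 to 1, where 1 is pi rad, a list of three; "claw": the finger opening in mm, from 0 to 85.4. In form: [{"delta_pos": [tx, ty, tz], "delta_rot": [wx, wy, wz], "claw": claw}, ...]. A call has 1 to 20 rows; each row is the pose to reach, as a shift and turn from the pose measured when the call began, turning the shorter way round; what a row does not reach only later rows make up. A row lasts 1/12 s, in which the tool goes at most 41.7 mm and 7.16 degrees, less where a joint would pass 70% of its speed; a pose out of reach is approached as far as the arm can. A call with a number of a shift or a turn outside -1 to 1 is refused whole. A call with a gripper value outside its range is refused whole. The fingers move at their own pace and stop on an object; "newtons" is the grip in N (left out, the last holds). Time passes only in rows, so rows that repeat a pose let the fingers close. It gives the time, the measured TCP pose, the force and the opening at its end, in the units of the state.
- ctrl.get_state(): the state, without advancing time (a new reading comes with each control period).
- ctrl.read_camera(name): name is "scene" or "top" or "wrist"; returns the picture (400x640x3 uint8, blue, green, red); there is no depth.
- ctrl.calibration(name): a dict with "fx", "fy", "cx", "cy" (pixels), "k1" (the pictures are not rectified: a ray, as slopes to the right and down, at radius r is drawn at 1 + k1 r^2 times it, then the intrinsics apply), "camera_from_world" (4x4, takes a point from world to camera coordinates). Camera axes: x right, y down, z forward; pixel columns grow to the right and rows downward; lengths in m; the calibration is good to about 2 mm. A picture is of the moment at which its call begins: read the wrist's pose just before it. calibration takes no time and is no camera call; for the wrist camera it gives the pose at the moment of the call.
- ctrl.sign_off(): hands the job in, once; it reports no verdict.
The state is a dict: "time": time; "qpos": joint angles; "dq": joint speeds; "joint_efforts": joint torques, N m; "eef_pos": TCP position; "tcp_rot": TCP orientation; "contact_force": force on the tool from outside, world axes, zero at the start; "wrist_torque": the same for the moment, N m; "opening": opening from 0.0 (shut) to 1.0 (fully open).
Only numpy, scipy, OpenCV 4.12 (cv2) and the standard library are available. Lean on these libraries where they do the work, as an engineer would, in place of code of your own. Each camera call takes 0.05 s, during which the arm holds its last target. There are 200 camera calls.

## Working session

There is one attempt and no reset: what is moved stays moved. The work goes in short steps, Python scripts to look and compute and a tool call to move; the robot and the scene stay as the last step left them, time stands still between calls to the robot, and variables do not carry over. Pictures are saved under pics/ and viewed, about 8 in all and at most 12, crops included, and the job is handed in when it is done.

Besides the shell and the picture viewer there is one more tool, called after "Emit:" as name([rows], argument=value, ...), one row to a line, values as JSON. play_rows: Moves the arm, as the interface text tells. Its arguments: {"type":"object","properties":{"targets":{"type":"array"},"newtons":{"type":"number"}},"required":["targets"]}

```bash
mkdir -p pics; ls; python3 - <<'E'
from plant import ctrl
import cv2
for n in ("scene","top"):
    c=ctrl.calibration(n); print(n,{k:c[k] for k in c})
    cv2.imwrite(f"pics/{n}0.png",ctrl.read_camera(n))
print(ctrl.get_state())
E
```

```text
pics
scene {'fx': 362.871226728786, 'fy': 362.871226728786, 'cx': 318.32115015499056, 'cy': 198.87665355800073, 'k1': -0.03472125277810863, 'camera_from_world': array([[ 0.02313751,  0.99971047,  0.00660567, -0.0069989 ],
       [ 0.76822928, -0.013551  , -0.64003137, -0.3529662 ],
       [-0.63975654,  0.01988341, -0.76832039,  1.48298525],
       [ 0.        ,  0.        ,  0.        ,  1.        ]])}
top {'fx': 408.78884167824003, 'fy': 408.78884167824003, 'cx': 319.44418342172776, 'cy': 203.47967512275505, 'k1': -0.026113926705133243, 'camera_from_world': array([[ 0.01739192, -0.99972416,  0.01578387, -0.02153798],
       [-0.99412104, -0.01897744, -0.10659837,  0.52918385],
       [ 0.10686851, -0.01383713, -0.99417687,  1.28332902],
       [ 0.        ,  0.        ,  0.        ,  1.        ]])}
{'time': 0.1, 'qpos': array([ 1.05699696e+00,  2.87114280e-01,  1.57805778e+00,  1.29110466e-05,
        1.27860856e+00, -1.50001220e-01]), 'dq': array([ 1.45220561e-03, -4.47881038e-04, -3.92964471e-03,  8.59199122e-05,
        9.00426073e-04,  3.44116030e-04]), 'joint_efforts': array([ 6.56612319e-04, -4.07297587e+01, -2.93699098e+01, -1.41132873e-04,
        3.48144684e-03,  1.08452741e-05]), 'eef_pos': array([0.23987855, 0.63034708, 0.25504592]), 'tcp_rot': array([ 0.12718525,  0.69569642, -0.12864509,  0.69518404]), 'contact_force': array([-0.544466  ,  1.06075111,  0.67296056]), 'wrist_torque': array([ 0.02935076, -0.02909641,  0.09491263]), 'opening': 1.0020450101796643}
```

View pics/scene0.png

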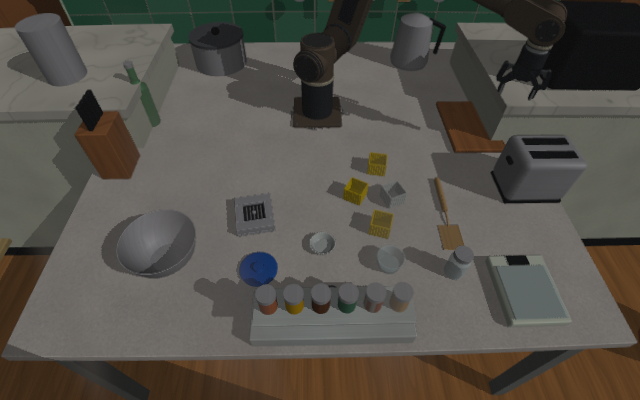

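View pics/top0.png

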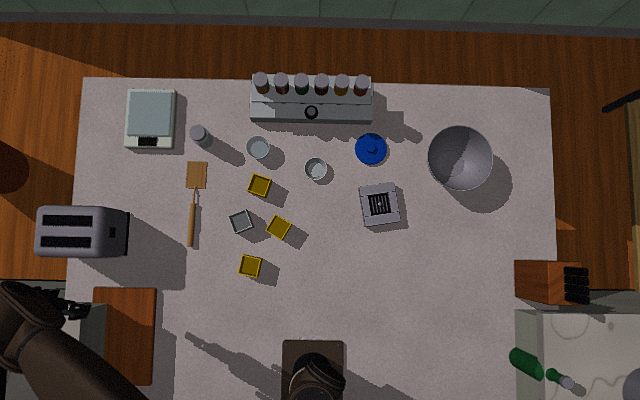

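Scene: the silver mould is at about (241,221) in top and (395,195) in scene. The rinser is at (380,204) in top and (253,213) in scene. Three yellow look-alikes stand around the mould, so I'll cast rays and crop for yaw.

```bash
cat > h.py <<'E'
import numpy as np,cv2
from plant import ctrl
from scipy.spatial.transform import Rotation as R
def ray(c,uv):
    K=np.array([[c['fx'],0,c['cx']],[0,c['fy'],c['cy']],[0,0,1.]])
    # distortion: forward factor 1+k1 r^2 = OpenCV's k1 model
    p=cv2.undistortPoints(np.array([[uv]],float),K,np.array([c['k1'],0,0,0]))[0,0]
    T=c['camera_from_world']; Rm=T[:3,:3]; o=-Rm.T@T[:3,3]
    return o,Rm.T@np.array([p[0],p[1],1.])
def onz(c,uv,z):
    o,d=ray(c,uv); return o+d*(z-o[2])/d[2]
def proj(c,P):
    T=c['camera_from_world']; q=T[:3,:3]@np.array(P)+T[:3,3]; x,y=q[:2]/q[2]
    f=1+c['k1']*(x*x+y*y); return np.array([c['fx']*x*f+c['cx'],c['fy']*y*f+c['cy']])
def tool(): 
    s=ctrl.get_state(); return s,R.from_quat(s['tcp_rot']).as_matrix()
E
python3 - <<'E'
from h import *
t=ctrl.calibration('top');s=ctrl.calibration('scene')
print('mould',onz(t,(241,221),.03),onz(s,(396,194),.03))
print('rinser',onz(t,(380,204.5),.028),onz(s,(254,213),.028))
for uv in((259,185),(279,227),(250,266)):print('yel',onz(t,uv,.04))
print('tart',onz(t,(316,168),.02),'ram',onz(t,(258,147),.04),'lid',onz(t,(370,149),.02))
print('spat',onz(t,(191,240),.02),onz(t,(197,175),.02))
im=cv2.imread('pics/top0.png')
a=cv2.resize(im[195:245,220:300],None,fx=9,fy=9,interpolation=cv2.INTER_CUBIC)[:, :400]
b=cv2.resize(im[180:230,357:401],None,fx=9,fy=9,interpolation=cv2.INTER_CUBIC)
cv2.imwrite('pics/crop.png',np.hstack([a,b])); print(tool()[1])
E
```

```text
mould [0.46845818 0.23691876 0.03      ] [0.46836893 0.24586272 0.03      ]
rinser [ 0.52995599 -0.20684362  0.028     ] [ 0.53573173 -0.20345267  0.028     ]
yel [0.58385563 0.1821469  0.04      ]
yel [0.4511377  0.11466167 0.04      ]
yel [0.32762913 0.20187121 0.04      ]
tart [0.64650413 0.00125114 0.02      ] ram [0.70758117 0.18955687 0.04      ] lid [ 0.71358919 -0.17498735  0.02      ]
spat [0.40533991 0.39595785 0.02      ] [0.61578872 0.38712671 0.02      ]
[[-1.08612978e-03  3.55828674e-01  9.34550574e-01]
 [-1.89938634e-03  9.34548705e-01 -3.55830170e-01]
 [-9.99997606e-01 -2.16155034e-03 -3.39185056e-04]]
```

View pics/crop.png

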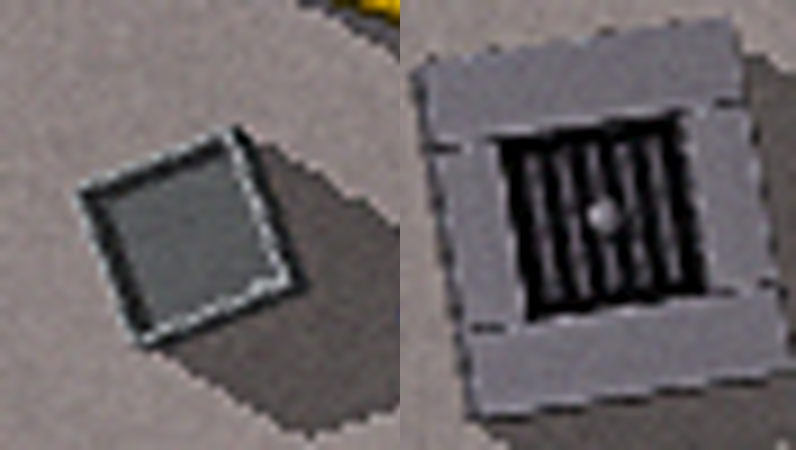

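The crop shows the mould rim corners at about (80,190), (238,128), (300,285), (143,345), and the well's corners at (500,143), (680,112), (708,290), (530,320) with the nozzle at (605,213).

```bash
python3 - <<'E'
from h import *
t=ctrl.calibration('top')
def quad(P,z):
    Q=np.array([onz(t,p,z) for p in P]); E=np.roll(Q,-1,0)-Q
    print('c',Q.mean(0).round(4),'len',np.linalg.norm(E,axis=1).round(4),'ang',(np.degrees(np.arctan2(E[:,1],E[:,0]))%90).round(1))
f=lambda u,v,o:((u+.5)/9-.5+o[0],(v+.5)/9-.5+o[1])
quad([f(*p,(220,195)) for p in((80,190),(238,128),(300,285),(143,345))],.05)
o=(357,180)
quad([f(u-400,v,o) for u,v in((500,143),(680,112),(708,290),(530,320))],.032)
quad([f(u-400,v,o) for u,v in((415,72),(738,18),(790,370),(478,415))],.032)
print(onz(t,f(205,213,o),.032))
# wrist camera relative to tcp
c=ctrl.calibration('wrist');s,Rt=tool();T=c['camera_from_world'];ow=-T[:3,:3].T@T[:3,3]
print('cam in tool',Rt.T@(ow-s['eef_pos']),'fwd in tool',Rt.T@T[2,:3],'right',Rt.T@T[0,:3],c['fx'])
E
```

```text
c [0.4676 0.2344 0.05  ] len [0.0588 0.0593 0.058  0.0587] ang [22.8 23.4 22.1 24.2]
c [ 0.5325 -0.2039  0.032 ] len [0.0657 0.0645 0.0646 0.0641] ang [10.9  8.9 10.6  9.9]
c [ 0.5319 -0.2042  0.032 ] len [0.1181 0.1275 0.1126 0.1245] ang [10.7  8.2  9.2 10.8]
[ 0.53360821 -0.20403657  0.032     ]
cam in tool [-0.11713518 -0.00068473 -0.07550209] fwd in tool [ 9.55595353e-01 -3.11934770e-05  2.94682065e-01] right [-1.79467531e-04  9.99999747e-01  6.87832182e-04] 316.25617457726185
```

Emit:
play_rows([
  {"delta_pos": [0.228,-0.396,-0.075],"delta_rot": [0,0,-0.257],"claw": 85},
  {"delta_pos": [0.228,-0.396,-0.075],"delta_rot": [0,0,-0.257],"claw": 85},
  {"delta_pos": [0.228,-0.396,-0.075],"delta_rot": [0,0,-0.257],"claw": 85},
  {"delta_pos": [0.228,-0.396,-0.075],"delta_rot": [0,0,-0.257],"claw": 85},
  {"delta_pos": [0.228,-0.396,-0.075],"delta_rot": [0,0,-0.257],"claw": 85},
  {"delta_pos": [0.228,-0.396,-0.075],"delta_rot": [0,0,-0.257],"claw": 85},
  {"delta_pos": [0.228,-0.396,-0.075],"delta_rot": [0,0,-0.257],"claw": 85},
  {"delta_pos": [0.228,-0.396,-0.075],"delta_rot": [0,0,-0.257],"claw": 85},
  {"delta_pos": [0.228,-0.396,-0.075],"delta_rot": [0,0,-0.257],"claw": 85},
  {"delta_pos": [0.228,-0.396,-0.075],"delta_rot": [0,0,-0.257],"claw": 85},
  {"delta_pos": [0.228,-0.396,-0.075],"delta_rot": [0,0,-0.257],"claw": 85},
  {"delta_pos": [0.228,-0.396,-0.075],"delta_rot": [0,0,-0.257],"claw": 85},
  {"delta_pos": [0.228,-0.396,-0.075],"delta_rot": [0,0,-0.257],"claw": 85},
  {"delta_pos": [0.228,-0.396,-0.075],"delta_rot": [0,0,-0.257],"claw": 85},
  {"delta_pos": [0.228,-0.396,-0.075],"delta_rot": [0,0,-0.257],"claw": 85},
  {"delta_pos": [0.228,-0.396,-0.075],"delta_rot": [0,0,-0.257],"claw": 85},
], newtons=40)

```text
time: 1.43
eef_pos: [0.4672, 0.2357, 0.1803]
tcp_rot: [0.39, 0.59, -0.391, 0.589]
contact_force: [0.1, 0.1, 0.7]
opening: 0.997
```

```bash
python3 - <<'E'
from h import *
c=ctrl.calibration('wrist');im=ctrl.read_camera('wrist');cv2.imwrite('pics/w1.png',im)
s,Rt=tool();print(s['eef_pos'],Rt.round(3),s['qpos'].round(2))
for z in(0.05,):
  for a in range(4):
    an=np.radians(23+45+90*a);print(proj(c,[.4676+.0424*np.cos(an),.2344+.0424*np.sin(an),z]).round(0))
E
```

```text
[0.46724721 0.23576264 0.1803139 ] [[-0.002  0.92   0.391]
 [-0.     0.391 -0.92 ]
 [-1.    -0.002 -0.   ]] [ 0.27  0.03  2.01  0.    1.1  -0.13]
[362. 165.]
[286. 165.]
[288. 235.]
[359. 235.]
```

View pics/w1.png

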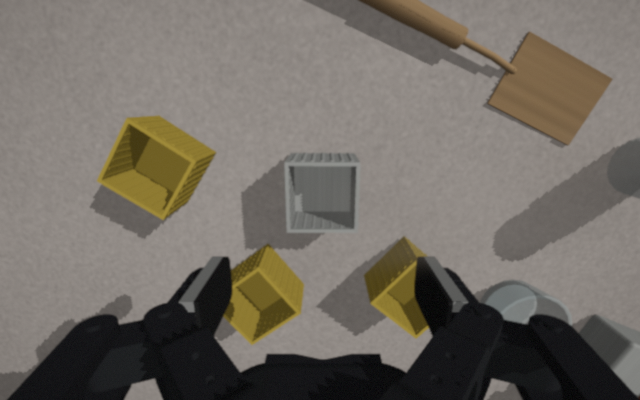

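The mould is centred at (322,198), within 2 px of the prediction, with its edges square to the jaws. Next I grip it with the tool leaning 30° so it can be laid on its side.

Emit:
play_rows([
  {"delta_pos": [-0.019,0.039,-0.03],"delta_rot": [-0.1534,-0.0651,0],"claw": 85},
  {"delta_pos": [-0.019,0.039,-0.05],"delta_rot": [-0.1534,-0.0651,0],"claw": 85},
  {"delta_pos": [-0.019,0.039,-0.06],"delta_rot": [-0.1534,-0.0651,0],"claw": 85},
  {"delta_pos": [-0.019,0.039,-0.07],"delta_rot": [-0.1534,-0.0651,0],"claw": 85},
  {"delta_pos": [-0.019,0.039,-0.076],"delta_rot": [-0.1534,-0.0651,0],"claw": 85},
  {"delta_pos": [-0.019,0.039,-0.076],"delta_rot": [-0.1534,-0.0651,0],"claw": 85},
  {"delta_pos": [-0.015,0.03,-0.093],"delta_rot": [-0.1534,-0.0651,0],"claw": 85},
  {"delta_pos": [-0.011,0.021,-0.11],"delta_rot": [-0.1534,-0.0651,0],"claw": 85},
  {"delta_pos": [-0.007,0.011,-0.128],"delta_rot": [-0.1534,-0.0651,0],"claw": 85},
  {"delta_pos": [-0.003,0.002,-0.145],"delta_rot": [-0.1534,-0.0651,0],"claw": 85},
  {"delta_pos": [-0.003,0.002,-0.145],"delta_rot": [-0.1534,-0.0651,0],"claw": 85},
  {"delta_pos": [-0.003,0.002,-0.145],"delta_rot": [-0.1534,-0.0651,0],"claw": 85},
])

```text
time: 2.48
eef_pos: [0.4641, 0.2376, 0.0355]
tcp_rot: [0.276, 0.418, -0.479, 0.721]
contact_force: [0.6, 0.7, 0.2]
opening: 0.995
```

```bash
python3 - <<'E'
from h import *
s,Rt=tool();print(s['eef_pos'],Rt.round(3),s['qpos'].round(2),s['contact_force'])
a=ctrl.read_camera('wrist');b=ctrl.read_camera('scene')
b=cv2.resize(b[110:260,320:480],None,fx=2.6,fy=2.6,interpolation=cv2.INTER_CUBIC)[:390]
a=cv2.resize(a[40:360,140:500],(400,390))
cv2.imwrite('pics/g1.png',np.hstack([a,b]))
E
```

```text
[0.46413678 0.23759313 0.03548136] [[ 0.192  0.921  0.339]
 [-0.461  0.39  -0.798]
 [-0.867 -0.003  0.499]] [ 0.49  0.35  2.03 -0.66  0.94  0.54] [0.62337127 0.66737169 0.22816689]
```

View pics/g1.png

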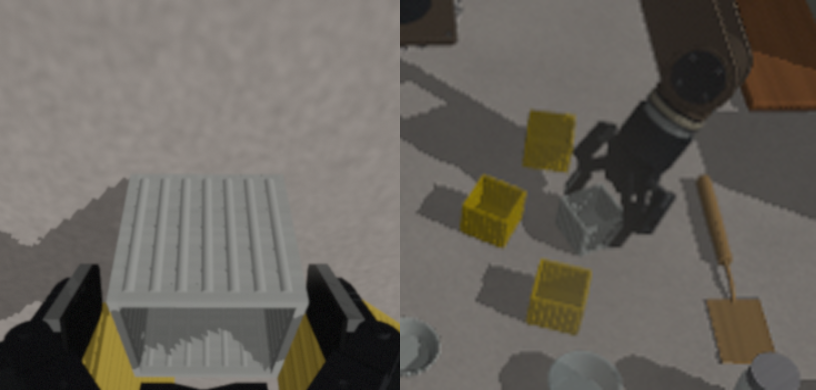

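The fingers straddle the mould on both sides and the neighbours are clear, so I close and lift.

Emit:
play_rows([
  {"delta_pos": [0,0,0],"delta_rot": [0,0,0],"claw": 52},
  {"delta_pos": [0,0,0],"delta_rot": [0,0,0],"claw": 52},
  {"delta_pos": [0,0,0],"delta_rot": [0,0,0],"claw": 52},
  {"delta_pos": [0,0,0],"delta_rot": [0,0,0],"claw": 52},
  {"delta_pos": [0,0,0],"delta_rot": [0,0,0],"claw": 52},
  {"delta_pos": [0,0,0],"delta_rot": [0,0,0],"claw": 52},
  {"delta_pos": [0,0,0],"delta_rot": [0,0,0],"claw": 52},
  {"delta_pos": [0,0,0],"delta_rot": [0,0,0],"claw": 52},
  {"delta_pos": [0,0,0.02],"delta_rot": [0,0,0],"claw": 52},
  {"delta_pos": [0,0,0.05],"delta_rot": [0,0,0],"claw": 52},
  {"delta_pos": [0,0,0.08],"delta_rot": [0,0,0],"claw": 52},
  {"delta_pos": [0,0,0.11],"delta_rot": [0,0,0],"claw": 52},
  {"delta_pos": [0,0,0.14],"delta_rot": [0,0,0],"claw": 52},
  {"delta_pos": [0,0,0.14],"delta_rot": [0,0,0],"claw": 52},
], newtons=40)

```text
time: 3.75
eef_pos: [0.4682, 0.2403, 0.1839]
tcp_rot: [0.281, 0.414, -0.475, 0.724]
contact_force: [1.0, 1.1, 0.4]
opening: 0.694
```

```bash
python3 - <<'E'
from h import *
s,Rt=tool();print(s['eef_pos'],s['qpos'].round(2),s['opening']*85.4)
def Rd(psi,th):
    p=np.radians(psi);y=np.array([np.cos(p),np.sin(p),0]);x=np.array([0,0,-1.]);D=np.c_[x,y,np.cross(x,y)]
    return R.from_rotvec(np.radians(th)*y).as_matrix()@D
def delta(psi,th,G):
    M=Rd(psi,th);t=np.array(G)-.006*M[:,0]
    print((t-s['eef_pos']).round(4),(R.from_matrix(M@Rt.T).as_rotvec()/np.pi).round(4))
for th in(-30,60):delta(10,th,[.46,-.03,.20]);
delta(10,60,[.46,-.03,.031])
c=ctrl.calibration('top');print('bowl',onz(c,(460,157),.095))
E
cat >> h.py <<'E'
def Rd(psi,th):
    p=np.radians(psi);y=np.array([np.cos(p),np.sin(p),0]);x=np.array([0,0,-1.]);D=np.c_[x,y,np.cross(x,y)]
    return R.from_rotvec(np.radians(th)*y).as_matrix()@D
def delta(psi,th,G,a=.006):
    s,Rt=tool();M=Rd(psi,th);t=np.array(G)-a*M[:,0]
    print((t-s['eef_pos']).round(4),(R.from_matrix(M@Rt.T).as_rotvec()/np.pi).round(4))
E
```

```text
[0.46820358 0.24034291 0.18388257] [ 0.49  0.11  1.98 -0.57  1.16  0.36] 59.244526409381365
[-0.0087 -0.2674  0.0213] [-0.0016  0.0038 -0.0725]
[-0.0073 -0.2755  0.0191] [ 0.4787  0.1454 -0.0537]
[-0.0073 -0.2755 -0.1499] [ 0.4787  0.1454 -0.0537]
bowl [ 0.67608091 -0.44565298  0.095     ]
```

Emit:
play_rows([
  {"delta_pos": [-0.007,-0.27,0.02],"delta_rot": [0.4787,0.1454,-0.0537],"claw": 52},
  {"delta_pos": [-0.007,-0.275,0.02],"delta_rot": [0.4787,0.1454,-0.0537],"claw": 52},
  {"delta_pos": [-0.007,-0.275,0.02],"delta_rot": [0.4787,0.1454,-0.0537],"claw": 52},
  {"delta_pos": [-0.007,-0.275,0.02],"delta_rot": [0.4787,0.1454,-0.0537],"claw": 52},
  {"delta_pos": [-0.007,-0.275,0.02],"delta_rot": [0.4787,0.1454,-0.0537],"claw": 52},
  {"delta_pos": [-0.007,-0.275,0.02],"delta_rot": [0.4787,0.1454,-0.0537],"claw": 52},
  {"delta_pos": [-0.007,-0.275,0.02],"delta_rot": [0.4787,0.1454,-0.0537],"claw": 52},
  {"delta_pos": [-0.007,-0.275,0.02],"delta_rot": [0.4787,0.1454,-0.0537],"claw": 52},
  {"delta_pos": [-0.007,-0.275,0.02],"delta_rot": [0.4787,0.1454,-0.0537],"claw": 52},
  {"delta_pos": [-0.007,-0.275,0.02],"delta_rot": [0.4787,0.1454,-0.0537],"claw": 52},
  {"delta_pos": [-0.007,-0.275,0.02],"delta_rot": [0.4787,0.1454,-0.0537],"claw": 52},
  {"delta_pos": [-0.007,-0.275,0.02],"delta_rot": [0.4787,0.1454,-0.0537],"claw": 52},
  {"delta_pos": [-0.007,-0.275,0.02],"delta_rot": [0.4787,0.1454,-0.0537],"claw": 52},
  {"delta_pos": [-0.007,-0.275,0.02],"delta_rot": [0.4787,0.1454,-0.0537],"claw": 52},
  {"delta_pos": [-0.007,-0.275,0.02],"delta_rot": [0.4787,0.1454,-0.0537],"claw": 52},
  {"delta_pos": [-0.007,-0.275,0.02],"delta_rot": [0.4787,0.1454,-0.0537],"claw": 52},
  {"delta_pos": [-0.007,-0.275,0.02],"delta_rot": [0.4787,0.1454,-0.0537],"claw": 52},
  {"delta_pos": [-0.007,-0.275,0.02],"delta_rot": [0.4787,0.1454,-0.0537],"claw": 52},
])

```text
time: 5.25
eef_pos: [0.4614, -0.0342, 0.2048]
tcp_rot: [0.62, 0.74, -0.166, 0.2]
contact_force: [0.3, -0.1, -0.7]
opening: 0.697
```

```bash
python3 - <<'E'
from h import *
s,Rt=tool();print(s['eef_pos'],Rt.round(3),s['qpos'].round(2),s['opening']*85.4,s['contact_force'])
delta(10,60,[.46,-.03,.034])
a=ctrl.read_camera('wrist');b=ctrl.read_camera('scene')
b=cv2.resize(b[80:260,200:400],(433,390),interpolation=cv2.INTER_CUBIC)
a=cv2.resize(a[80:400,140:500],(360,390))
cv2.imwrite('pics/f1.png',np.hstack([a,b]))
E
```

```text
[ 0.46142566 -0.03422163  0.2047598 ] [[-0.15   0.985  0.089]
 [ 0.851  0.175 -0.494]
 [-0.502  0.002 -0.865]] [-0.61  0.2   2.01  0.67  1.77 -0.96] 59.51302327463758 [ 0.26370561 -0.0940717  -0.65362914]
[-0.0005 -0.0009 -0.1678] [ 0.0008  0.0007 -0.0004]
```

View pics/f1.png

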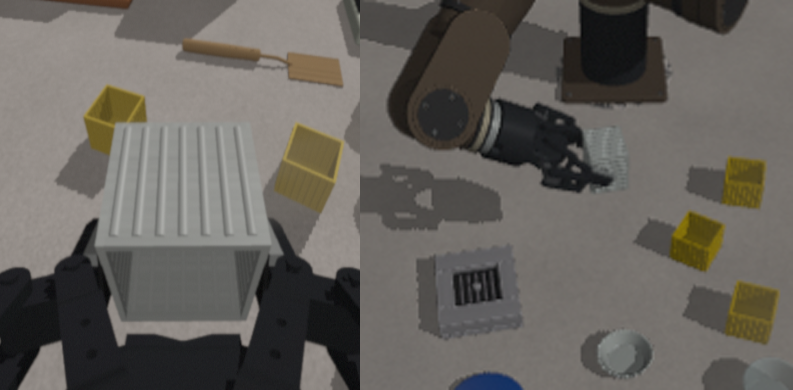

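The mould is level on its side with its mouth toward the gripper, so I lower it and release.

Emit:
play_rows([
  {"delta_pos": [0,-0.001,-0.035],"delta_rot": [0,0,0],"claw": 52},
  {"delta_pos": [0,-0.001,-0.07],"delta_rot": [0,0,0],"claw": 52},
  {"delta_pos": [0,-0.001,-0.1],"delta_rot": [0,0,0],"claw": 52},
  {"delta_pos": [0,-0.001,-0.125],"delta_rot": [0,0,0],"claw": 52},
  {"delta_pos": [0,-0.001,-0.145],"delta_rot": [0,0,0],"claw": 52},
  {"delta_pos": [0,-0.001,-0.158],"delta_rot": [0,0,0],"claw": 52},
  {"delta_pos": [0,-0.001,-0.163],"delta_rot": [0,0,0],"claw": 52},
  {"delta_pos": [0,-0.001,-0.166],"delta_rot": [0,0,0],"claw": 52},
  {"delta_pos": [0,-0.001,-0.168],"delta_rot": [0,0,0],"claw": 52},
  {"delta_pos": [0,-0.001,-0.169],"delta_rot": [0,0,0],"claw": 52},
  {"delta_pos": [0,-0.001,-0.17],"delta_rot": [0,0,0],"claw": 52},
  {"delta_pos": [0,-0.001,-0.17],"delta_rot": [0,0,0],"claw": 52},
  {"delta_pos": [0,-0.001,-0.17],"delta_rot": [0,0,0],"claw": 52},
])

```text
time: 6.43
eef_pos: [0.4617, -0.0355, 0.0352]
tcp_rot: [0.62, 0.74, -0.166, 0.2]
contact_force: [0.1, -0.4, -0.4]
opening: 0.7
```

```bash
python3 - <<'E'
from h import *
s,Rt=tool();print(s['eef_pos'],Rt.round(3),s['contact_force'],(s['eef_pos']+.006*Rt[:,0]))
E
```

```text
[ 0.46167144 -0.03547492  0.03517766] [[-0.15   0.985  0.09 ]
 [ 0.851  0.175 -0.495]
 [-0.503  0.002 -0.864]] [ 0.07929668 -0.43227279 -0.4227468 ] [ 0.46077224 -0.03036654  0.03216173]
```

Emit:
play_rows([
  {"delta_pos": [0,0,-0.001],"delta_rot": [0,0,0],"claw": 52},
  {"delta_pos": [0,0,-0.002],"delta_rot": [0,0,0],"claw": 52},
  {"delta_pos": [0,0,-0.003],"delta_rot": [0,0,0],"claw": 52},
  {"delta_pos": [0,0,-0.003],"delta_rot": [0,0,0],"claw": 52},
])

```text
time: 6.77
eef_pos: [0.462, -0.0357, 0.0334]
tcp_rot: [0.621, 0.74, -0.165, 0.199]
contact_force: [0.1, -1.6, 5.3]
opening: 0.697
```

Emit:
play_rows([
  {"delta_pos": [0,0,0.001],"delta_rot": [0,0,0],"claw": 85},
  {"delta_pos": [0,0,0.001],"delta_rot": [0,0,0],"claw": 85},
  {"delta_pos": [0,0,0.001],"delta_rot": [0,0,0],"claw": 85},
  {"delta_pos": [0,0,0.001],"delta_rot": [0,0,0],"claw": 85},
  {"delta_pos": [0,0,0.001],"delta_rot": [0,0,0],"claw": 85},
  {"delta_pos": [0.003,-0.017,0.011],"delta_rot": [0,0,0],"claw": 85},
  {"delta_pos": [0.006,-0.034,0.021],"delta_rot": [0,0,0],"claw": 85},
  {"delta_pos": [0.01,-0.06,0.036],"delta_rot": [0,0,0],"claw": 85},
  {"delta_pos": [0.013,-0.077,0.05],"delta_rot": [0,0,0],"claw": 85},
  {"delta_pos": [0.013,-0.077,0.08],"delta_rot": [0,0,0],"claw": 85},
  {"delta_pos": [0.013,-0.077,0.12],"delta_rot": [0,0,0],"claw": 85},
  {"delta_pos": [0.005,-0.03,0.157],"delta_rot": [-0.328,-0.058,0],"claw": 85},
  {"delta_pos": [-0.002,0.006,0.157],"delta_rot": [-0.328,-0.058,0],"claw": 85},
  {"delta_pos": [-0.002,0.006,0.157],"delta_rot": [-0.328,-0.058,0],"claw": 85},
  {"delta_pos": [-0.002,0.006,0.157],"delta_rot": [-0.328,-0.058,0],"claw": 85},
  {"delta_pos": [-0.002,0.006,0.157],"delta_rot": [-0.328,-0.058,0],"claw": 85},
  {"delta_pos": [-0.002,0.006,0.157],"delta_rot": [-0.328,-0.058,0],"claw": 85},
  {"delta_pos": [-0.002,0.006,0.157],"delta_rot": [-0.328,-0.058,0],"claw": 85},
  {"delta_pos": [-0.002,0.006,0.157],"delta_rot": [-0.328,-0.058,0],"claw": 85},
  {"delta_pos": [-0.002,0.006,0.157],"delta_rot": [-0.328,-0.058,0],"claw": 85},
])

```text
time: 8.43
eef_pos: [0.4597, -0.0283, 0.191]
tcp_rot: [0.453, 0.541, -0.453, 0.545]
contact_force: [-0.2, 0.5, -0.4]
opening: 0.998
```

```bash
python3 - <<'E'
from h import *
s,Rt=tool();print(s['eef_pos'],Rt.round(3),s['qpos'].round(2))
c=ctrl.calibration('wrist');im=ctrl.read_camera('wrist');b=ctrl.read_camera('scene')
p=proj(c,[.4603,-.0305,.06]).astype(int);print(p)
x0,y0=p[0]-70,p[1]-70;a=cv2.resize(im[y0:y0+140,x0:x0+140],(420,420),interpolation=cv2.INTER_CUBIC)
b=cv2.resize(b[90:250,230:370],(368,420),interpolation=cv2.INTER_CUBIC)
cv2.imwrite('pics/s1.png',np.hstack([a,b]));cv2.imwrite('pics/s1full.png',im);print(x0,y0)
np.save('c1.npy',c,allow_pickle=True)
E
```

```text
[ 0.4596536  -0.02834731  0.19099093] [[ 0.003  0.984  0.179]
 [-0.004  0.179 -0.984]
 [-1.     0.002  0.005]] [-0.28 -0.14  2.15 -0.    1.12 -0.46]
[323 200]
253 130
```

View pics/s1.png

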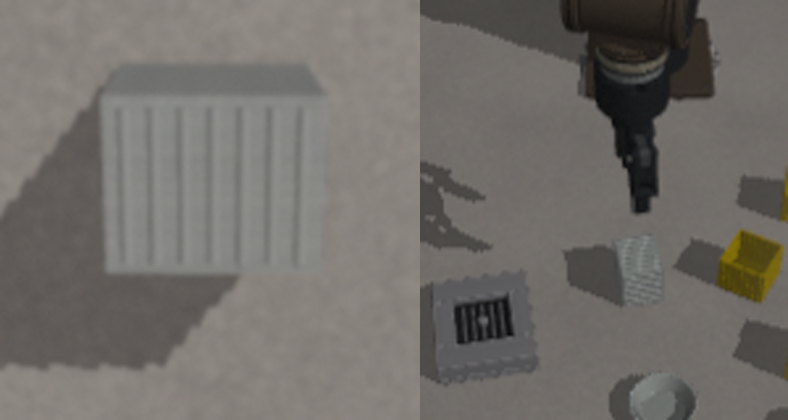

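The mould lies on its side with its top face at (103,95) to (326,271) in the crop, its base toward +y.

```bash
python3 - <<'E'
from h import *
c=np.load('c1.npy',allow_pickle=True).item()
Q=np.array([onz(c,((u+.5)/3-.5+253,(v+.5)/3-.5+130),.06) for u,v in((103,95),(326,95),(322,271),(106,271))])
E=np.roll(Q,-1,0)-Q
print(Q.mean(0),np.linalg.norm(E,axis=1),np.degrees(np.arctan2(E[:,1],E[:,0]))%90)
base=(Q[0]+Q[1])/2;mouth=(Q[2]+Q[3])/2;print(base,mouth)
d=np.r_[np.cos(np.radians(100)),np.sin(np.radians(100)),0]
ctr=Q.mean(0);bs=ctr+.025*d;print('base from centre',bs)
G=bs-.018*d;G[2]=.030;print('G',G)
delta(10,-30,G);M=Rd(10,-30);delta(10,-30,G-.08*M[:,0])
E
```

```text
[ 0.45927275 -0.02254929  0.06      ] [0.05874434 0.04952937 0.06025538 0.04949003] [10.24943912 11.06582483 10.21058364  9.31705635]
[0.45489305 0.00181212 0.06      ] [ 0.46365246 -0.04691069  0.06      ]
base from centre [0.45493155 0.00207091 0.06      ]
G [ 0.45805722 -0.01565563  0.03      ]
[-0.0019  0.0154 -0.1552] [-0.1642 -0.0293 -0.002 ]
[-0.0088  0.0548 -0.0859] [-0.1642 -0.0293 -0.002 ]
```

Emit:
play_rows([
  {"delta_pos": [-0.009,0.055,-0.03],"delta_rot": [-0.164,-0.029,-0.002],"claw": 85},
  {"delta_pos": [-0.009,0.055,-0.05],"delta_rot": [-0.164,-0.029,-0.002],"claw": 85},
  {"delta_pos": [-0.009,0.055,-0.07],"delta_rot": [-0.164,-0.029,-0.002],"claw": 85},
  {"delta_pos": [-0.009,0.055,-0.08],"delta_rot": [-0.164,-0.029,-0.002],"claw": 85},
  {"delta_pos": [-0.009,0.055,-0.086],"delta_rot": [-0.164,-0.029,-0.002],"claw": 85},
  {"delta_pos": [-0.009,0.055,-0.086],"delta_rot": [-0.164,-0.029,-0.002],"claw": 85},
  {"delta_pos": [-0.007,0.045,-0.103],"delta_rot": [-0.164,-0.029,-0.002],"claw": 85},
  {"delta_pos": [-0.005,0.035,-0.12],"delta_rot": [-0.164,-0.029,-0.002],"claw": 85},
  {"delta_pos": [-0.003,0.025,-0.138],"delta_rot": [-0.164,-0.029,-0.002],"claw": 85},
  {"delta_pos": [-0.002,0.0155,-0.155],"delta_rot": [-0.164,-0.029,-0.002],"claw": 85},
  {"delta_pos": [-0.002,0.0155,-0.155],"delta_rot": [-0.164,-0.029,-0.002],"claw": 85},
  {"delta_pos": [-0.002,0.0155,-0.155],"delta_rot": [-0.164,-0.029,-0.002],"claw": 85},
  {"delta_pos": [-0.002,0.0155,-0.155],"delta_rot": [-0.164,-0.029,-0.002],"claw": 52},
  {"delta_pos": [-0.002,0.0155,-0.155],"delta_rot": [-0.164,-0.029,-0.002],"claw": 52},
  {"delta_pos": [-0.002,0.0155,-0.155],"delta_rot": [-0.164,-0.029,-0.002],"claw": 52},
  {"delta_pos": [-0.002,0.0155,-0.155],"delta_rot": [-0.164,-0.029,-0.002],"claw": 52},
  {"delta_pos": [-0.002,0.0155,-0.155],"delta_rot": [-0.164,-0.029,-0.002],"claw": 52},
  {"delta_pos": [-0.002,0.0155,-0.155],"delta_rot": [-0.164,-0.029,-0.002],"claw": 52},
  {"delta_pos": [-0.002,0.0155,-0.155],"delta_rot": [-0.164,-0.029,-0.002],"claw": 52},
  {"delta_pos": [-0.002,0.0155,-0.155],"delta_rot": [-0.164,-0.029,-0.002],"claw": 52},
], newtons=40)

```text
time: 10.2
eef_pos: [0.4587, -0.0123, 0.0369]
tcp_rot: [0.322, 0.383, -0.556, 0.664]
contact_force: [-1.4, 1.7, 7.4]
opening: 0.696
```

```bash
python3 - <<'E'
from h import *
s,Rt=tool();print(s['eef_pos'],Rt.round(3),s['contact_force'],s['opening']*85.4)
# mould centre (base centre on axis) in tool frame from last measurement
d=np.r_[np.cos(np.radians(100.2)),np.sin(np.radians(100.2)),0]
ctr=np.array([.4593,-.0225,.03]);mouth=ctr-.025*d
pm=Rt.T@(mouth-s['eef_pos']);zm=Rt.T@(-d);print('mouth in tool',pm,'z in tool',zm)
np.save('pm.npy',np.r_[pm,zm])
for h in (.10,):
    M=Rd(10,60);t=np.array([.532,-.204,.024+h])-M@pm
    print('above rinser',t-s['eef_pos'],R.from_matrix(M@Rt.T).as_rotvec()/np.pi,'mould z then',M@zm)
E
```

```text
[ 0.45873214 -0.0123489   0.03693233] [[ 0.089  0.985  0.15 ]
 [-0.492  0.174 -0.853]
 [-0.866  0.002  0.5  ]] [-1.40032284  1.65746452  7.40808005] 59.455624374943305
mouth in tool [ 0.02355554 -0.0011526   0.026922  ] z in tool [0.50021336 0.00282902 0.86589756]
above rinser [ 0.07560784 -0.19828424  0.12216058] [4.92368654e-01 8.74676788e-02 3.09219005e-04] mould z then [ 2.74285572e-03  7.36175301e-04 -9.99995967e-01]
```

Emit:
play_rows([
  {"delta_pos": [0,0,0.02],"delta_rot": [0,0,0],"claw": 52},
  {"delta_pos": [0,0,0.05],"delta_rot": [0,0,0],"claw": 52},
  {"delta_pos": [0,0,0.09],"delta_rot": [0,0,0],"claw": 52},
  {"delta_pos": [0,0,0.14],"delta_rot": [0.492,0.0875,0],"claw": 52},
  {"delta_pos": [0.01,-0.02,0.16],"delta_rot": [0.492,0.0875,0],"claw": 52},
  {"delta_pos": [0.02,-0.04,0.16],"delta_rot": [0.492,0.0875,0],"claw": 52},
  {"delta_pos": [0.03,-0.06,0.16],"delta_rot": [0.492,0.0875,0],"claw": 52},
  {"delta_pos": [0.04,-0.08,0.16],"delta_rot": [0.492,0.0875,0],"claw": 52},
  {"delta_pos": [0.05,-0.11,0.16],"delta_rot": [0.492,0.0875,0],"claw": 52},
  {"delta_pos": [0.06,-0.14,0.15],"delta_rot": [0.492,0.0875,0],"claw": 52},
  {"delta_pos": [0.07,-0.17,0.14],"delta_rot": [0.492,0.0875,0],"claw": 52},
  {"delta_pos": [0.0756,-0.1983,0.13],"delta_rot": [0.492,0.0875,0],"claw": 52},
  {"delta_pos": [0.0756,-0.1983,0.122],"delta_rot": [0.492,0.0875,0],"claw": 52},
  {"delta_pos": [0.0756,-0.1983,0.122],"delta_rot": [0.492,0.0875,0],"claw": 52},
  {"delta_pos": [0.0756,-0.1983,0.122],"delta_rot": [0.492,0.0875,0],"claw": 52},
  {"delta_pos": [0.0756,-0.1983,0.122],"delta_rot": [0.492,0.0875,0],"claw": 52},
  {"delta_pos": [0.0756,-0.1983,0.122],"delta_rot": [0.492,0.0875,0],"claw": 52},
  {"delta_pos": [0.0756,-0.1983,0.122],"delta_rot": [0.492,0.0875,0],"claw": 52},
  {"delta_pos": [0.0756,-0.1983,0.122],"delta_rot": [0.492,0.0875,0],"claw": 52},
])

```text
time: 11.78
eef_pos: [0.5345, -0.2102, 0.1591]
tcp_rot: [0.62, 0.74, -0.168, 0.199]
contact_force: [0.6, 0.0, -1.0]
opening: 0.696
```

```bash
python3 - <<'E'
from h import *
s,Rt=tool();v=np.load('pm.npy');m=s['eef_pos']+Rt@v[:3];z=Rt@v[3:]
print(s['eef_pos'],Rt.round(3),s['opening']*85.4,'mouth',m,z.round(3),s['qpos'].round(2))
ims=[]
for n in('scene','top'):
    c=ctrl.calibration(n);im=ctrl.read_camera(n);cv2.imwrite(f'pics/r_{n}.png',im)
    p=proj(c,m).astype(int);x0,y0=p[0]-45,p[1]-45;print(n,x0,y0)
    for a in range(4):
        an=np.radians(10+45+90*a);o=.0424*np.array([np.cos(an),np.sin(an),0]);print((proj(c,m+o)-[x0,y0])*4.2,(proj(c,m+o-z*.05)-[x0,y0])*4.2)
    ims.append(cv2.resize(im[y0:y0+90,x0:x0+90],(378,378),interpolation=cv2.INTER_CUBIC))
cv2.imwrite('pics/r1.png',np.hstack(ims))
E
```

```text
[ 0.53450349 -0.21022883  0.15911092] [[-0.15   0.985  0.087]
 [ 0.851  0.174 -0.495]
 [-0.503 -0.001 -0.864]] 59.423435746761996 mouth [ 0.53216588 -0.20372117  0.12399437] [ 0.003 -0.003 -1.   ] [-0.76  0.55  1.63  0.56  1.85 -1.04]
scene 204 146
[239.90183941 218.3384857 ] [231.34868378 168.8073429 ]
[231.58013441 153.8731464 ] [223.05681928 103.77400202]
[145.38288468 166.07111081] [133.58552607 116.0819284 ]
[150.58144242 231.43241568] [138.4976714  182.05532925]
top 339 155
[141.23830466 155.80419444] [151.64745505 146.17844713]
[155.60425844 238.70801423] [166.68208654 232.56311305]
[238.55272348 225.63464483] [253.12678237 218.94637727]
[223.80221308 142.95999148] [237.67417991 132.81248533]
```

View pics/r1.png

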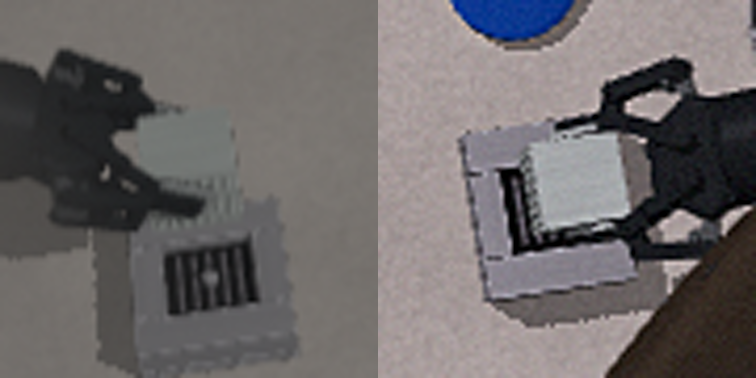

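Both views agree with the prediction to about 1–2 mm: the base face in the top crop is at (523,146), (542,232), (630,215), (615,132). I'll make the mould-to-well offset more precise with masks in the same cameras.

```bash
python3 - <<'E'
from h import *
v=np.load('pm.npy');s,Rt=tool();m=s['eef_pos']+Rt@v[:3]
def rect(mask,c,z,pt):
    mask=cv2.morphologyEx(mask,cv2.MORPH_OPEN,np.ones((5,5),np.uint8))
    n,l,st,ce=cv2.connectedComponentsWithStats(mask); k=l[int(pt[1]),int(pt[0])]
    if not k: print('miss');return
    ct=max(cv2.findContours((l==k).astype(np.uint8),cv2.RETR_EXTERNAL,cv2.CHAIN_APPROX_NONE)[0],key=cv2.contourArea)[:,0]
    W=np.array([onz(c,(u/4-.375,w/4-.375),z)[:2] for u,w in ct])
    r=cv2.minAreaRect((W*1000).astype(np.float32));print(np.round(r[0],1),np.round(r[1],1),round(r[2]%90,1),'mean',(W.mean(0)*1000).round(1))
up=lambda im:cv2.resize(im,None,fx=4,fy=4,interpolation=cv2.INTER_CUBIC)
for n in('top','scene'):
    c=ctrl.calibration(n);im=up(cv2.imread(f'pics/r_{n}.png'))
    p=proj(c,m+[0,0,.05])*4
    q=im[int(p[1])-12:int(p[1])+13,int(p[0])-12:int(p[0])+13].reshape(-1,3).mean(0);print(n,'col',q)
    for tol in(18,26,34):
        d=np.abs(im.astype(float)-q).max(2); rect((d<tol).astype(np.uint8),c,m[2]+.05,p)
    im=up(cv2.imread(f'pics/{n}0.png'));P=np.array([.5325,-.204,.032])
    g=im.max(2); p=proj(c,P)*4
    for th in(50,65,80):
        mk=cv2.morphologyEx((g<th).astype(np.uint8),cv2.MORPH_CLOSE,np.ones((25,25),np.uint8))
        rect(mk,c,.028,p)
E
```

```text
top col [169.6592 166.8192 164.128 ]
[ 535.6 -201.5] [57.7 59.7] 9.3 mean [ 535.9 -200.6]
[ 537.4 -201. ] [64.2 61. ] 10.8 mean [ 536.4 -200.1]
[ 537.2 -201.2] [64.3 61.8] 10.0 mean [ 535.7 -200.5]
[ 533.2 -204.4] [67.1 69.5] 9.6 mean [ 533.9 -203.7]
[ 533.7 -214.8] [70.3 94.1] 9.2 mean [ 529.4 -211.2]
[ 514.2 -218.4] [139.7 142.1] 9.7 mean [ 510.4 -221.8]
scene col [116.5632 119.3168 115.3376]
[461.6  -3.3] [1292.9 1082.4] 90.0 mean [718.1   7. ]
[462.8 223. ] [1088.5 1746.9] 0.0 mean [650.3 103.2]
[462.3 223. ] [1748.5 1091.1] 90.0 mean [624.9 178.3]
[ 530.6 -205. ] [59.1 65.1] 11.2 mean [ 530.8 -204.6]
[ 530.2 -205.1] [62.2 67. ] 11.4 mean [ 530.3 -204.5]
[ 529.8 -205. ] [66.8 69.1] 11.9 mean [ 529.7 -204.4]
```

Emit:
play_rows([
  {"delta_pos": [-0.0025,-0.003,-0.02],"delta_rot": [0,0,0],"claw": 52},
  {"delta_pos": [-0.0025,-0.003,-0.04],"delta_rot": [0,0,0],"claw": 52},
  {"delta_pos": [-0.0025,-0.003,-0.055],"delta_rot": [0,0,0],"claw": 52},
  {"delta_pos": [-0.0025,-0.003,-0.07],"delta_rot": [0,0,0],"claw": 52},
  {"delta_pos": [-0.0025,-0.003,-0.08],"delta_rot": [0,0,0],"claw": 52},
  {"delta_pos": [-0.0025,-0.003,-0.085],"delta_rot": [0,0,0],"claw": 52},
  {"delta_pos": [-0.0025,-0.003,-0.085],"delta_rot": [0,0,0],"claw": 52},
  {"delta_pos": [-0.0025,-0.003,-0.085],"delta_rot": [0,0,0],"claw": 52},
  {"delta_pos": [-0.0025,-0.003,-0.085],"delta_rot": [0,0,0],"claw": 52},
])

```text
time: 12.63
eef_pos: [0.5328, -0.2136, 0.076]
tcp_rot: [0.62, 0.739, -0.167, 0.201]
contact_force: [-0.8, 0.0, -1.3]
opening: 0.698
```

```bash
python3 - <<'E'
from h import *
s,Rt=tool();v=np.load('pm.npy');m=s['eef_pos']+Rt@v[:3];print('mouth',m,s['contact_force'])
ims=[]
for n in('scene','top'):
    c=ctrl.calibration(n);im=ctrl.read_camera(n);cv2.imwrite(f'pics/q_{n}.png',im)
    p=proj(c,m+[0,0,.025]).astype(int);x0,y0=p[0]-30,p[1]-30;print(n,x0,y0)
    ims.append(cv2.resize(im[y0:y0+60,x0:x0+60],(396,396),interpolation=cv2.INTER_CUBIC))
cv2.imwrite('pics/q1.png',np.hstack(ims))
E
```

```text
mouth [ 0.53052867 -0.20712594  0.04084401] [-0.75540019  0.01737074 -1.32261964]
scene 221 173
top 352 173
```

View pics/q1.png

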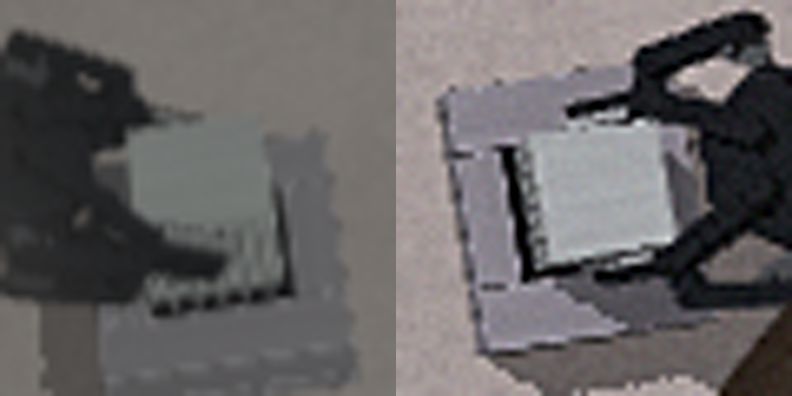

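```bash
python3 - <<'E'
from h import *
f=lambda p,o:((p[0]+.5)/6.6-.5+o[0],(p[1]+.5)/6.6-.5+o[1])
ct=ctrl.calibration('top');cs=ctrl.calibration('scene')
def q(c,P,o,z):
    Q=np.array([onz(c,f(p,o),z) for p in P]);E=np.roll(Q,-1,0)-Q
    print((Q.mean(0)*1000).round(1),(np.linalg.norm(E,axis=1)*1000).round(1))
q(ct,[(128,135),(266,122),(281,243),(142,265)],(352,173),.091)
# scene well corners, and rim corners in this picture, printed as crop pixels
for z in(.032,.024):
  for a in range(4):
    an=np.radians(10+45+90*a);P=np.array([.5305+.0467*np.cos(an),-.205+.0467*np.sin(an),z]);print(z,((proj(cs,P)-[221,173]+.5)*6.6-.5).round(0),end=' ')
  print()
b=cv2.imread('pics/q_top.png');c0=cv2.imread('pics/q_scene.png')
up=lambda im:cv2.resize(im,None,fx=4,fy=4,interpolation=cv2.INTER_CUBIC)
for n,c in(('top',ct),('scene',cs)):
  im=up(cv2.imread(f'pics/q_{n}.png')).astype(float);p=proj(c,[.5305,-.207,.091])*4
  q0=im[int(p[1])-15:int(p[1])+15,int(p[0])-15:int(p[0])+15].reshape(-1,3).mean(0)
  for tol in (6,9,12,18):
    mk=(np.abs(im-q0).max(2)<tol).astype(np.uint8);mk=cv2.morphologyEx(cv2.morphologyEx(mk,cv2.MORPH_CLOSE,np.ones((5,5))),cv2.MORPH_OPEN,np.ones((9,9)))
    _,l,_,_=cv2.connectedComponentsWithStats(mk);k=l[int(p[1]),int(p[0])]
    k3=max(cv2.findContours((l==k).astype(np.uint8),cv2.RETR_EXTERNAL,cv2.CHAIN_APPROX_NONE)[0],key=cv2.contourArea)[:,0]
    W=np.array([onz(c,(u/4-.375,w/4-.375),.091)[:2] for u,w in k3])*1000;r=cv2.minAreaRect(W.astype(np.float32));print(n,tol,np.round(r[0],1),np.round(r[1],1),round(r[2]%90,1))
E
```

```text
[ 532.5 -204.3   91. ] [64.9 56.9 65.7 60.9]
0.032 [295. 298.] 0.032 [281. 189.] 0.032 [141. 209.] 0.032 [151. 320.] 
0.024 [297. 308.] 0.024 [283. 199.] 0.024 [144. 220.] 0.024 [153. 330.] 
top 6 [ 533.9 -204.5] [57.6 57.9] 7.3
top 9 [ 533.2 -205.2] [59.5 59.4] 9.0
top 12 [ 535.  -204.8] [63.  60.1] 9.2
top 18 [ 535.1 -204.9] [63.7 60.9] 8.7
scene 6 [ 521.4 -203.1] [71.7 76.6] 79.9
scene 9 [379.9  -1.9] [1193.8 1436. ] 0.0
scene 12 [379.9  -1.3] [1194.1 1437.5] 0.0
scene 18 [378.4  -0.4] [1199.2 1441. ] 0.0
```

Top puts the mould within 1 mm of the well centre; scene suggests it sits 1–2 mm toward -y. I'll shift +1 mm in y and lower slowly.

Emit:
play_rows([
  {"delta_pos": [0,0.001,-0.002],"delta_rot": [0,0,0],"claw": 52},
  {"delta_pos": [0,0.001,-0.004],"delta_rot": [0,0,0],"claw": 52},
  {"delta_pos": [0,0.001,-0.006],"delta_rot": [0,0,0],"claw": 52},
  {"delta_pos": [0,0.001,-0.008],"delta_rot": [0,0,0],"claw": 52},
  {"delta_pos": [0,0.001,-0.01],"delta_rot": [0,0,0],"claw": 52},
  {"delta_pos": [0,0.001,-0.011],"delta_rot": [0,0,0],"claw": 52},
  {"delta_pos": [0,0.001,-0.012],"delta_rot": [0,0,0],"claw": 52},
  {"delta_pos": [0,0.001,-0.012],"delta_rot": [0,0,0],"claw": 52},
])

```text
time: 13.4
eef_pos: [0.5327, -0.2125, 0.0638]
tcp_rot: [0.62, 0.739, -0.167, 0.201]
contact_force: [0.1, -0.6, -1.5]
opening: 0.697
```

Emit:
play_rows([
  {"delta_pos": [0,0,-0.001],"delta_rot": [0,0,0],"claw": 52},
  {"delta_pos": [0,0,-0.002],"delta_rot": [0,0,0],"claw": 52},
  {"delta_pos": [0,0,-0.003],"delta_rot": [0,0,0],"claw": 52},
  {"delta_pos": [0,0,-0.003],"delta_rot": [0,0,0],"claw": 52},
])

```text
time: 13.73
eef_pos: [0.5326, -0.2125, 0.0606]
tcp_rot: [0.62, 0.74, -0.167, 0.201]
contact_force: [0.5, 0.1, -1.6]
opening: 0.695
```

Emit:
play_rows([
  {"delta_pos": [0,0,-0.001],"delta_rot": [0,0,0],"claw": 52},
  {"delta_pos": [0,0,-0.0015],"delta_rot": [0,0,0],"claw": 52},
  {"delta_pos": [0,0,-0.0015],"delta_rot": [0,0,0],"claw": 52},
])

```text
time: 13.98
eef_pos: [0.5327, -0.2125, 0.0595]
tcp_rot: [0.62, 0.74, -0.167, 0.201]
contact_force: [-0.3, -1.0, 1.5]
opening: 0.699
```

Contact is about 3 N at rim height 24 mm, which is the grid level. I release and back off along the tool axis.

Emit:
play_rows([
  {"delta_pos": [0,0,0],"delta_rot": [0,0,0],"claw": 85},
  {"delta_pos": [0,0,0],"delta_rot": [0,0,0],"claw": 85},
  {"delta_pos": [0,0,0],"delta_rot": [0,0,0],"claw": 85},
  {"delta_pos": [0,0,0],"delta_rot": [0,0,0],"claw": 85},
  {"delta_pos": [0,0,0],"delta_rot": [0,0,0],"claw": 85},
  {"delta_pos": [0,0,0],"delta_rot": [0,0,0],"claw": 85},
  {"delta_pos": [0.002,-0.013,0.008],"delta_rot": [0,0,0],"claw": 85},
  {"delta_pos": [0.005,-0.03,0.018],"delta_rot": [0,0,0],"claw": 85},
  {"delta_pos": [0.008,-0.047,0.028],"delta_rot": [0,0,0],"claw": 85},
  {"delta_pos": [0.012,-0.068,0.045],"delta_rot": [0,0,0],"claw": 85},
  {"delta_pos": [0.013,-0.075,0.07],"delta_rot": [0,0,0],"claw": 85},
  {"delta_pos": [0.013,-0.075,0.1],"delta_rot": [0,0,0],"claw": 85},
  {"delta_pos": [0.013,-0.075,0.13],"delta_rot": [0,0,0],"claw": 85},
  {"delta_pos": [0.013,-0.075,0.13],"delta_rot": [0,0,0],"claw": 85},
])

```text
time: 15.15
eef_pos: [0.5476, -0.2906, 0.1974]
tcp_rot: [0.621, 0.738, -0.167, 0.206]
contact_force: [0.2, -0.2, 0.7]
opening: 0.994
```

```bash
python3 - <<'E'
from h import *
s,Rt=tool();print(s['eef_pos'],s['contact_force'])
ims=[]
for n in('scene','top'):
    c=ctrl.calibration(n);im=ctrl.read_camera(n)
    p=proj(c,[.532,-.204,.05]).astype(int);x0,y0=p[0]-30,p[1]-30;print(n,x0,y0)
    ims.append(cv2.resize(im[y0:y0+60,x0:x0+60],(396,396),interpolation=cv2.INTER_CUBIC))
cv2.imwrite('pics/p1.png',np.hstack(ims))
delta(10,0,[.532,-.204,.18],.025);delta(10,0,[.532,-.204,.08],.025)
E
```

```text
[ 0.54764985 -0.29059368  0.19743292] [ 0.19861113 -0.23816306  0.6855044 ]
scene 222 177
top 350 173
[-0.0143  0.085   0.0131] [-0.3256 -0.0562 -0.0008]
[-0.0143  0.085  -0.0869] [-0.3256 -0.0562 -0.0008]
```

View pics/p1.png

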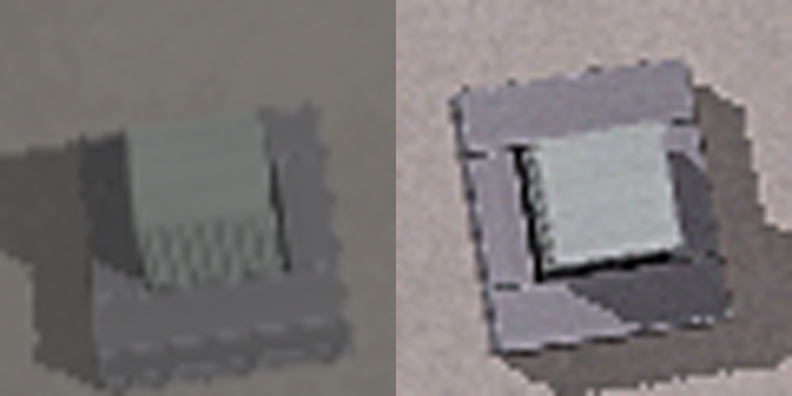

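The mould is seated square in the well and released; its base face in the top crop runs (530,135) to (680,260), with a uniform gap. Next I shut the gripper, point it down over the mould and press.

Emit:
play_rows([
  {"delta_pos": [-0.0143,0.03,0.013],"delta_rot": [-0.3256,-0.0562,0],"claw": 0},
  {"delta_pos": [-0.0143,0.05,0.013],"delta_rot": [-0.3256,-0.0562,0],"claw": 0},
  {"delta_pos": [-0.0143,0.085,0.013],"delta_rot": [-0.3256,-0.0562,0],"claw": 0},
  {"delta_pos": [-0.0143,0.085,0.013],"delta_rot": [-0.3256,-0.0562,0],"claw": 0},
  {"delta_pos": [-0.0143,0.085,0.013],"delta_rot": [-0.3256,-0.0562,0],"claw": 0},
  {"delta_pos": [-0.0143,0.085,0.013],"delta_rot": [-0.3256,-0.0562,0],"claw": 0},
  {"delta_pos": [-0.0143,0.085,0.013],"delta_rot": [-0.3256,-0.0562,0],"claw": 0},
  {"delta_pos": [-0.0143,0.085,0.013],"delta_rot": [-0.3256,-0.0562,0],"claw": 0},
  {"delta_pos": [-0.0143,0.085,0.013],"delta_rot": [-0.3256,-0.0562,0],"claw": 0},
  {"delta_pos": [-0.0143,0.085,0.013],"delta_rot": [-0.3256,-0.0562,0],"claw": 0},
  {"delta_pos": [-0.0143,0.0845,-0.02],"delta_rot": [-0.3256,-0.0562,0],"claw": 0},
  {"delta_pos": [-0.0143,0.0845,-0.05],"delta_rot": [-0.3256,-0.0562,0],"claw": 0},
  {"delta_pos": [-0.0143,0.0845,-0.075],"delta_rot": [-0.3256,-0.0562,0],"claw": 0},
  {"delta_pos": [-0.0143,0.0845,-0.085],"delta_rot": [-0.3256,-0.0562,0],"claw": 0},
  {"delta_pos": [-0.0143,0.0845,-0.085],"delta_rot": [-0.3256,-0.0562,0],"claw": 0},
  {"delta_pos": [-0.0143,0.0845,-0.085],"delta_rot": [-0.3256,-0.0562,0],"claw": 0},
])

```text
time: 16.58
eef_pos: [0.5318, -0.205, 0.1064]
tcp_rot: [0.454, 0.543, -0.455, 0.541]
contact_force: [0.4, -0.6, 0.6]
opening: -0.003
```

Emit:
play_rows([
  {"delta_pos": [0,0,-0.003],"delta_rot": [0,0,0],"claw": 0},
  {"delta_pos": [0,0,-0.005],"delta_rot": [0,0,0],"claw": 0},
  {"delta_pos": [0,0,-0.007],"delta_rot": [0,0,0],"claw": 0},
  {"delta_pos": [0,0,-0.009],"delta_rot": [0,0,0],"claw": 0},
  {"delta_pos": [0,0,-0.011],"delta_rot": [0,0,0],"claw": 0},
  {"delta_pos": [0,0,-0.012],"delta_rot": [0,0,0],"claw": 0},
  {"delta_pos": [0,0,-0.013],"delta_rot": [0,0,0],"claw": 0},
  {"delta_pos": [0,0,-0.013],"delta_rot": [0,0,0],"claw": 0},
])

```text
time: 17.25
eef_pos: [0.5326, -0.2054, 0.0948]
tcp_rot: [0.454, 0.542, -0.454, 0.542]
contact_force: [-1.3, -0.1, 6.7]
opening: 0.0
```

Emit:
play_rows([
  {"delta_pos": [0,0,-0.001],"delta_rot": [0,0,0],"claw": 0},
  {"delta_pos": [0,0,-0.002],"delta_rot": [0,0,0],"claw": 0},
  {"delta_pos": [0,0,-0.003],"delta_rot": [0,0,0],"claw": 0},
  {"delta_pos": [0,0,-0.004],"delta_rot": [0,0,0],"claw": 0},
  {"delta_pos": [0,0,-0.004],"delta_rot": [0,0,0],"claw": 0},
])

```text
time: 17.67
eef_pos: [0.5327, -0.2055, 0.0921]
tcp_rot: [0.454, 0.542, -0.454, 0.542]
contact_force: [-3.1, 1.1, 7.8]
opening: -0.003
```

Emit:
play_rows([
  {"delta_pos": [0,0,-0.002],"delta_rot": [0,0,0],"claw": 0},
  {"delta_pos": [0,0,-0.003],"delta_rot": [0,0,0],"claw": 0},
  {"delta_pos": [0,0,-0.004],"delta_rot": [0,0,0],"claw": 0},
  {"delta_pos": [0,0,-0.004],"delta_rot": [0,0,0],"claw": 0},
])

```text
time: 18.0
eef_pos: [0.5329, -0.2055, 0.091]
tcp_rot: [0.453, 0.543, -0.454, 0.541]
contact_force: [-5.2, 1.8, 14.3]
opening: -0.001
```

The tips are at z 66 mm, which is 8 mm of travel, and the force has jumped to 14 N, so the grid is at its stop. I hold briefly and lift.

Emit:
play_rows([
  {"delta_pos": [0,0,-0.002],"delta_rot": [0,0,0],"claw": 0},
  {"delta_pos": [0,0,-0.002],"delta_rot": [0,0,0],"claw": 0},
  {"delta_pos": [0,0,0.002],"delta_rot": [0,0,0],"claw": 0},
  {"delta_pos": [0,0,0.004],"delta_rot": [0,0,0],"claw": 0},
  {"delta_pos": [0,0,0.006],"delta_rot": [0,0,0],"claw": 0},
  {"delta_pos": [0,0,0.009],"delta_rot": [0,0,0],"claw": 0},
  {"delta_pos": [0,0,0.015],"delta_rot": [0,0,0],"claw": 0},
  {"delta_pos": [0,0,0.04],"delta_rot": [0,0,0],"claw": 0},
  {"delta_pos": [0,0,0.08],"delta_rot": [0,0,0],"claw": 0},
  {"delta_pos": [0,0,0.12],"delta_rot": [0,0,0],"claw": 0},
  {"delta_pos": [0,0.05,0.15],"delta_rot": [0,0,0],"claw": 0},
  {"delta_pos": [0,0.09,0.15],"delta_rot": [0,0,0],"claw": 0},
  {"delta_pos": [0,0.13,0.15],"delta_rot": [0,0,0],"claw": 0},
  {"delta_pos": [0,0.17,0.15],"delta_rot": [0,0,0],"claw": 0},
  {"delta_pos": [0,0.2,0.15],"delta_rot": [0,0,0],"claw": 0},
  {"delta_pos": [0,0.2,0.15],"delta_rot": [0,0,0],"claw": 0},
])

```text
time: 19.33
eef_pos: [0.5321, 0.0004, 0.241]
tcp_rot: [0.452, 0.545, -0.452, 0.542]
contact_force: [-0.1, 0.5, -0.2]
opening: 0.002
```

```bash
python3 - <<'E'
from h import *
s,Rt=tool();print(s['eef_pos'],s['contact_force'])
ims=[]
for n in('scene','top'):
    c=ctrl.calibration(n);im=ctrl.read_camera(n);cv2.imwrite(f'pics/e_{n}.png',im)
    p=proj(c,[.532,-.204,.05]).astype(int);x0,y0=p[0]-30,p[1]-30
    ims.append(cv2.resize(im[y0:y0+60,x0:x0+60],(396,396),interpolation=cv2.INTER_CUBIC))
cv2.imwrite('pics/e1.png',np.hstack(ims))
E
```

```text
[5.32131420e-01 3.81915200e-04 2.40994431e-01] [-0.05272745  0.46413079 -0.24079159]
```

View pics/e1.png

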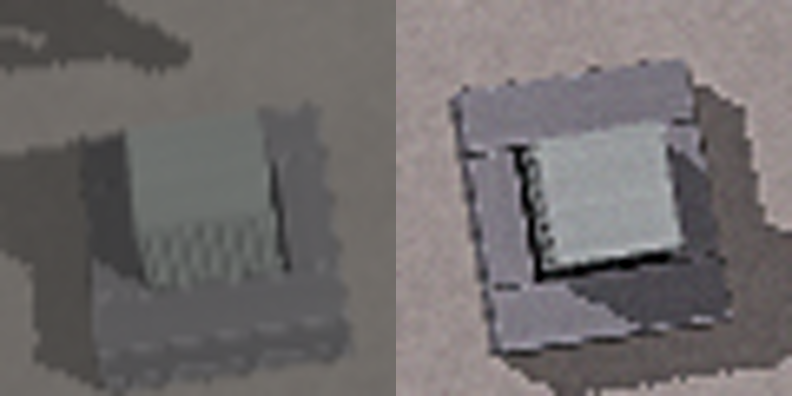

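The mould looks the same as before the push: level, sprung back and centred, with the arm clear. I'm handing the job in.

```bash
python3 -c "
from plant import ctrl
print(ctrl.sign_off())"
```

```text
the job is handed in; nothing more can be done
None
```

The mould is sitting mouth-down in the rinser's well, released, after one full push on the sprung grid. I handed the job in at about 19 s of the 64 s allowed; it reports no verdict.

- **Turning over:** I turned the mould in two quarter turns, laying it on its side on the free counter and regripping it in between.
- **Setting down:** It met the grid with about 3 N at a rim height of about 24 mm, which is the resting grid level. A picture before the push showed it square in the well.
- **Pushing:** I pressed with the shut fingertips until they had gone about 8 mm down. There the force rose from 8 N to 14 N, which I took as the grid's stop, since the grid joint itself cannot be read.
- **Final check:** The pictures after the push look the same as before it, so the grid sprang back and the mould did not shift. The arm was clear and read about 0.5 N, which is noise.
- **Disagreement:** Just before lowering, the top camera put the mould within about 1 mm of the well centre. The scene camera suggested it was 1–3 mm toward -y, and the final pictures still show it about 2 mm that way. I shifted it 1 mm; either reading is within the 6 mm limit.
- **Other things:** I saw no contact with the other kitchen things or the yellow look-alikes, but I did not measure their positions again at the end.

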